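# Find the hidden locating-pin hole under a sliding housing cover and pin it

### The job

The sliding cover of the blue housing has to be pinned: somewhere under it, to one side or the other of where the pin is now, the housing has a hole that cannot be seen. Press gently down in the pin's red cup and slide the cover along its guides until you feel the pin drop into the hidden hole, then press the pin fully home and let go. Leave the other loose things on the bench where they are.

Things in the scene. Friction and masses are not known exactly. Their poses are not given: they have to be found in the camera images.
- housing: Blue housing bolted to the bench, 104 x 240 x 57 mm high; origin at the centre of its underside, z up, y along its long side, the way the cover slides (about left-right, turned up to 35 degrees). Two dark guides with lips (tops 57 mm above the bench, lip edges 27 mm either side of the middle) hold the cover down; end stops let the cover go 34 mm either way from the middle. Fixed.
- deck_centre (a point): Middle of the housing's flat deck, 40 mm above the bench, axes as the housing's. In the deck, on its long centre line and always hidden by the cover, is one hole: 13 mm long in the slide direction, 15 mm across, 20 mm deep; its centre lies 12 to 26 mm from this point towards +y or towards -y (which of them is unknown).
- cover: Bare aluminium cover plate, 60 x 140 x 10 mm, 0.4 to 0.6 kg with its pin, lying on the deck between the guides with 1 mm play either side; origin at the centre of its underside, z up, y along the slide direction. It starts within 4 mm of mid-travel. A round boss, 16 mm over its underside, surrounds the pin at its centre.
- locating_pin (a joint): Travel of the steel locating pin down through the cover's centre, m: 0 raised (start), 0.003 its tip touches the deck, 0.018 fully home (red cup on the boss; possible only in the hole). It moves stiffly (about 3 N) and stays where it is left: it does not fall by itself. Pin 10 mm thick, tip chamfered 2 mm.
- pin_cup (a point): Centre of the floor inside the round red cup on top of the pin: cup 50 mm outside, 42 mm inside diameter, rim 8 mm above this point, underside 6 mm below it. 80 mm above the bench when raised, 62 mm when home. Shut fingertips fit into it; pressing there and pushing on the rim slides cover and pin together.
- bearing: Loose steel bearing ring, 52 mm wide, 18 mm high, origin under its centre; a bystander.
- marker: Loose pen lying flat, 135 mm long, 16 mm thick, origin under its centre; a bystander.
- beaker: Loose grey beaker with a white lid standing upright, 65 mm wide, 95 mm high, origin under its centre; a bystander.
- orange_pot: Loose orange pot with a closed lid, 92 mm wide, 58 mm high, origin under its centre; a bystander.

How it is judged:
By the outcome, as a careful person would: the job done as asked, in the order asked, and still so for the second after the job is handed in, with the robot touching nothing.
It also fails if it takes over 70 s, if anything falls off the work surface, if the arm or the gripper's body presses on something with over 40 N, if the wrist force passes 120 N, or if a joint passes its speed limit or range.

### The arm

A 6-joint arm with a two-finger parallel gripper is mounted at the origin on a cart in front of the work surface, level with it; the furniture and walls round the work are solid. World frame = base frame: x ahead of the robot, y to its left, z up, the work surface at z = 0. Lengths are in m, angles in degrees, forces in N, time in s.
With the tool pointing down it reaches from about 0.4 to 0.825 m from the base axis. Payload 7 kg.
Tool frame: the origin (TCP) lies between the finger pads; the fingertips stand 19 mm ahead of it and the grasp point (between the pads) is the TCP; z points along the fingers, y is the line along which they close (so a half turn about z gives the same grasp; the last joint's range is limited). The gripper opens to 88 mm and grips with 3 to 60 N. Pads are 19 mm wide; open, the fingers measure 130 mm over their backs; the gripper's body (78 mm by 193 mm) begins 47 mm behind the grasp point.
Start: joints at [91.622, 20.546, 0.682, 0, -70.136, -16.507], TCP at [0.173, 0.652, 0.246] pointing down, gripper open.
Joint ranges: [-176.03, 176.03], [-82.01, 121.73], [-58.28, 71.71], [-173.87, 95.51], [-174.79, -0.11], [-173.66, 173.66]. Speed limits (degrees/s): [136.94, 136.94, 172.46, 180, 180, 180].

### API

Orientations are given as [roll, pitch, yaw] about the fixed x, y, z axes, in that order (R = Rz(yaw) Ry(pitch) Rx(roll)).
In Python, from plant import r gives the robot as it stands. The module is installed in compiled form; this text tells all that it offers.
- The arm moves only by the shell command python3 -m pendant 'ROWS' [OPENING] [FORCE]. ROWS is JSON, a list of rows, each a list of 6 numbers: the shift along the tool's x, y, z in mm, then the turn, a rotation vector about the tool's x, y, z in rad. In form: [[tx, ty, tz, wx, wy, wz], ...]. A call has 1 to 20 rows; each row is the pose to reach, as a shift and turn from the pose commanded when the call began, along the tool's axes at that moment; what a row does not reach only later rows make up. A row lasts 1/8 s, in which the tool goes at most 62.5 mm and 10.7 degrees, less where a joint would pass 70% of its speed; a pose out of reach is approached as far as the arm can. A call with a gripper value outside its range is refused whole. OPENING is the finger opening in mm, from 0 to 87.6, set as the call begins (- or left out, the last holds). The fingers move at their own pace and stop on an object; FORCE is the grip in N (left out, the last holds). Time passes only in rows, so rows that repeat a pose let the fingers close. It gives the time, the measured TCP pose, the force, the opening and the grip force at its end, in the units of the state.
- r.get_state(): the state, without advancing time (a new reading comes with each control period).
- r.capture(name): name is "scene" or "top"; returns the picture (400x640x3 uint8, red, green, blue); there is no depth.
- r.camera_params(name): a dict with "mtx" (3x3 intrinsics, pixels), "distortion" ([k1, k2, p1, p2, k3] as OpenCV has them; the pictures are not rectified), "rvec" (rotation vector, rad) and "tvec" (3), from world to camera coordinates, as OpenCV has them. Camera axes: x right, y down, z forward; pixel columns grow to the right and rows downward; lengths in m; the calibration is good to about 2 mm. A picture is of the moment at which its call begins. camera_params takes no time and is no camera call.
- r.close_job(): hands the job in; it is judged then, once.
The state is a dict: "time_s": time; "joints": joint angles; "qd": joint speeds; "joint_torque": joint torques, N m; "tcp_pos": TCP position; "eef_rot": TCP orientation; "contact_force": force on the tool from outside, world axes, zero at the start; "moment": the same for the moment, N m; "gripper_width": finger opening in m; "gripper_force": force on a finger pad.
Only numpy, scipy, OpenCV 4.12 (cv2) and the standard library are available. Lean on these libraries where they do the work, as an engineer would, in place of code of your own. Each camera call takes 0.05 s, during which the arm holds its last target. There are 200 camera calls.

## Working session

There is one attempt and no reset: what is moved stays moved. The work goes in short steps, Python scripts to look and compute and a shell command to move; the robot and the scene stay as the last step left them, time stands still between calls to the robot, and variables do not carry over. Pictures are saved under pics/ and viewed, at most 10 in all, crops included, and the job is handed in when it is done.

```bash
mkdir -p pics
python3 - <<'E'
from plant import r
import cv2,numpy as np
s=r.get_state();print({k:np.round(v,3).tolist() for k,v in s.items()})
a=[r.capture(n) for n in("scene","top")]
for n,i in zip(("scene","top"),a): cv2.imwrite(f"pics/{n}0.png",i[...,::-1])
cv2.imwrite("pics/both0.png",cv2.resize(np.vstack(a)[...,::-1],(480,600)))
E
```

```text
{'time_s': 0.0, 'joints': [91.62, 20.591, 0.633, -0.02, -70.135, -16.505], 'qd': [0.066, 0.125, -0.048, 0.001, -0.022, -0.108], 'joint_torque': [-0.0, -58.271, 29.305, 6.997, 0.007, -0.0], 'tcp_pos': [0.173, 0.652, 0.245], 'eef_rot': [179.906, -0.008, -14.891], 'contact_force': [0.07, -0.306, 0.684], 'moment': [0.023, 0.008, -0.007], 'gripper_force': 0.0, 'gripper_width': 0.088}
```

View pics/top0.png

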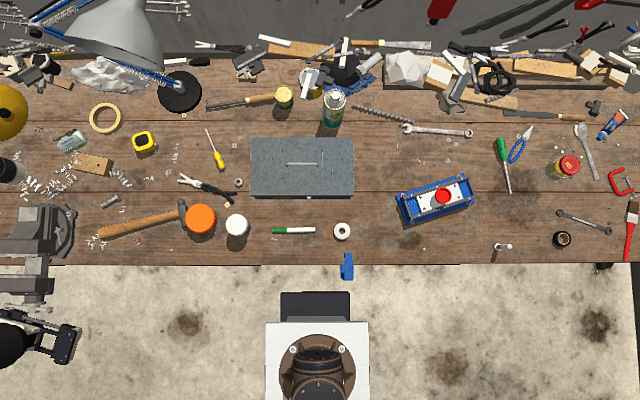

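View pics/scene0.png

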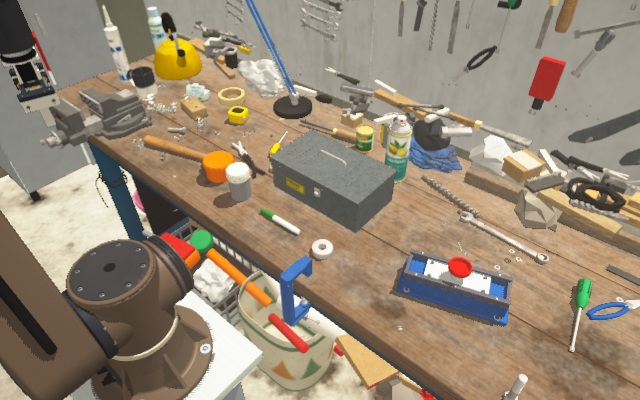

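The top view shows the housing at about (435,200), turned slightly, with the red cup at (443,197). The bystanders and toolbox are to its left. The scene view shows the cup at (460,267).

```bash
cat > h.py <<'E'
from plant import r
import cv2,numpy as np
def ray(n,uv):
    p=r.camera_params(n);K=np.array(p["mtx"],float);R=cv2.Rodrigues(np.array(p["rvec"],float))[0];t=np.array(p["tvec"],float).ravel()
    u=cv2.undistortPoints(np.array(uv,float).reshape(-1,1,2),K,np.array(p["distortion"],float)).reshape(-1,2)
    return -R.T@t,np.c_[u,np.ones(len(u))]@R
def on(n,uv,z):
    c,d=ray(n,uv);return c+d*((z-c[2])/d[:,2])[:,None]
def blob(m,box):
    k=np.zeros(m.shape,np.uint8);x0,y0,x1,y1=box;k[y0:y1,x0:x1]=m[y0:y1,x0:x1]
    c=max(cv2.findContours(k,0,1)[0],key=cv2.contourArea);return k,c
def masks(i):
    R,G,B=[i[...,k].astype(int) for k in range(3)]
    return ((R>140)&(G<70)&(B<70)),((B>R+40)&(B>G+25)&(B>70))
def cup(i,n,box,z):
    k,c=blob(masks(i)[0].astype(np.uint8),box)
    M=cv2.moments(c);u=(M['m10']/M['m00'],M['m01']/M['m00']);return u,cv2.contourArea(c),on(n,[u],z)[0]
E
python3 - <<'E'
from h import *
T=cv2.imread("pics/top0.png")[...,::-1];S=cv2.imread("pics/scene0.png")[...,::-1]
print("top",cup(T,"top",(380,160,500,240),.088));print("scene",cup(S,"scene",(430,250,490,285),.086))
k,c=blob(masks(T)[1].astype(np.uint8),(385,165,490,240))
pts=np.argwhere(k)[:,::-1]
for z in(.03,.057):
    q=on("top",pts,z)[:,:2].astype(np.float32);rc=cv2.minAreaRect(q);b=cv2.boxPoints(rc);print(z,rc,b.round(3).tolist())
print("toolbox",on("top",[(250,198),(355,195),(355,138)],.1).round(3).tolist())
print(on("top",[(342,231)],.018).round(3),on("top",[(346,265)],0.0).round(3))
cv2.imwrite("pics/c.png",cv2.resize(np.hstack([T[165:235,385:485],S[245:335,390:520][:70,:100]])[...,::-1],None,fx=4,fy=4,interpolation=2))
E
```

```text
top ((442.8034682080925, 195.135838150289), 173.0, array([ 0.53390539, -0.38022031,  0.088     ]))
scene ((459.8308383233533, 267.2135728542914), 334.0, array([ 0.53009323, -0.38284561,  0.086     ]))
0.03 ((0.5322670936584473, -0.3747738003730774), (0.10082820057868958, 0.23479653894901276), 17.9013729095459) [[0.4480000138282776, -0.27900001406669617], [0.5199999809265137, -0.5019999742507935], [0.6159999966621399, -0.47099998593330383], [0.5440000295639038, -0.24799999594688416]]
0.057 ((0.5283113121986389, -0.366028368473053), (0.09857478737831116, 0.22954905033111572), 17.9013729095459) [[0.44600000977516174, -0.2720000147819519], [0.5170000195503235, -0.49000000953674316], [0.6100000143051147, -0.46000000834465027], [0.5400000214576721, -0.24199999868869781]]
toolbox [[0.524, 0.197, 0.1], [0.532, -0.113, 0.1], [0.707, -0.115, 0.1]]
[[ 0.431 -0.079  0.018]] [[ 0.325 -0.092  0.   ]]
```

View pics/c.png

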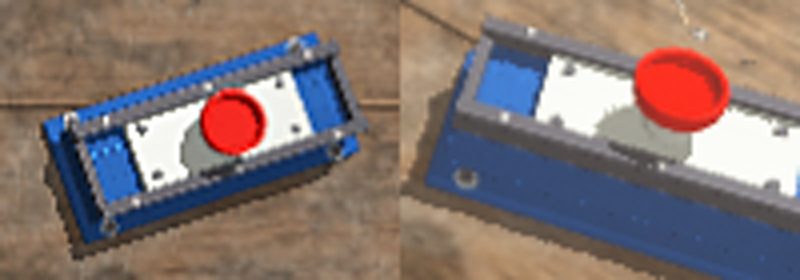

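The crop shows the cup just beside the cover's middle, the cover near mid-travel and the long axis at about 17.9°. The cup is at about (0.532, -0.381). Now I move in an arc, staying high, with the fingers shut.

```bash
python3 -m pendant '[[75,60,-10,0,0,0.18],[150,120,-20,0,0,0.36],[225,180,-30,0,0,0.54],[300,240,-40,0,0,0.72],[360,290,-45,0,0,0.9],[400,320,-50,0,0,1.08],[430,345,-55,0,0,1.2],[452,360,-55,0,0,1.285],[452,360,-55,0,0,1.285],[452,360,-55,0,0,1.285],[452,360,-55,0,0,1.285],[452,360,-55,0,0,1.285]]' 0 20
cat >> h.py <<'E'
from scipy.spatial.transform import Rotation as Ro
def to(p,yaw):
    s=r.get_state();A=Ro.from_euler('xyz',s['eef_rot'],degrees=True);B=Ro.from_euler('xyz',[180,0,yaw],degrees=True)
    print("shift mm",(A.inv().apply(np.array(p)-s['tcp_pos'])*1000).round(1),"rot",(A.inv()*B).as_rotvec().round(4))
def st():
    s=r.get_state();print(round(s['time_s'],2),np.round(s['tcp_pos'],4),np.round(s['eef_rot'],2),np.round(s['contact_force'],2),s['gripper_width'])
E
python3 -c "
from h import *
to([.532,-.381,.2],-162.1);st()"
```

```text
time_s: 1.6
tcp_pos: [0.5173, 0.1889, 0.3002]
eef_rot: [180.0, -0.0, -88.5]
contact_force: [0.7, -0.3, 0.0]
gripper_width: 0.0008
gripper_force: 0.0
shift mm [5.701e+02 2.000e-01 1.003e+02] rot [ 4.0000e-04 -4.0000e-04  1.2848e+00]
1.6 [0.5173 0.1889 0.3002] [179.97  -0.   -88.49] [ 0.66 -0.25  0.01] 0.0007561257481215421
```

```bash
python3 -m pendant '[[60,0,0,0,0,0.15],[120,0,0,0,0,0.3],[180,0,0,0,0,0.45],[240,0,0,0,0,0.6],[300,0,0,0,0,0.75],[360,0,10,0,0,0.9],[420,0,30,0,0,1.05],[480,0,60,0,0,1.2],[530,0,80,0,0,1.285],[570,0,100,0,0,1.285],[570,0,100,0,0,1.285],[570,0,100,0,0,1.285],[570,0,100,0,0,1.285]]'
python3 - <<'E'
from h import *
st()
T=r.capture("top");S=r.capture("scene")
cv2.imwrite("pics/c1.png",cv2.resize(np.hstack([T[150:240,380:500],S[200:290,400:520]])[...,::-1],(800,300)))
E
```

```text
time_s: 3.22
tcp_pos: [0.5334, -0.3802, 0.2016]
eef_rot: [-179.9, 0.1, -162.0]
contact_force: [0.0, 0.3, -0.1]
gripper_width: 0.0003
gripper_force: 0.0
3.23 [ 0.5334 -0.3802  0.2016] [-1.7995e+02  7.0000e-02 -1.6202e+02] [ 0.03  0.28 -0.1 ] 0.0003059982430338758
```

View pics/c1.png

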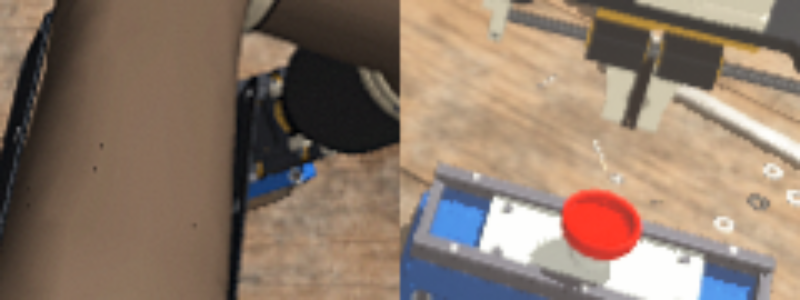

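The scene view shows the shut tips at about (635,110) in the crop, above the cup at about (600,225). Tip clearance inside the cup is about 6 mm, so I go down.

```bash
python3 -m pendant '[[0,-1,25,0,0,0],[0,-1,50,0,0,0],[0,-1,75,0,0,0],[0,-1,90,0,0,0],[0,-1,97,0,0,0],[0,-1,97,0,0,0],[0,-1,97,0,0,0]]'
python3 - <<'E'
from h import *
st();S=r.capture("scene")
cv2.imwrite("pics/c2.png",cv2.resize(S[220:330,390:520][...,::-1],(709,600)))
E
```

```text
time_s: 4.2
tcp_pos: [0.5334, -0.3827, 0.1046]
eef_rot: [-179.9, 0.1, -162.1]
contact_force: [-0.0, -0.8, 1.2]
gripper_width: 0.0006
gripper_force: 0.0
4.2 [ 0.5334 -0.3827  0.1046] [-1.7994e+02  6.0000e-02 -1.6212e+02] [-0.03 -0.79  1.2 ] 0.0005914391637594923
```

View pics/c2.png

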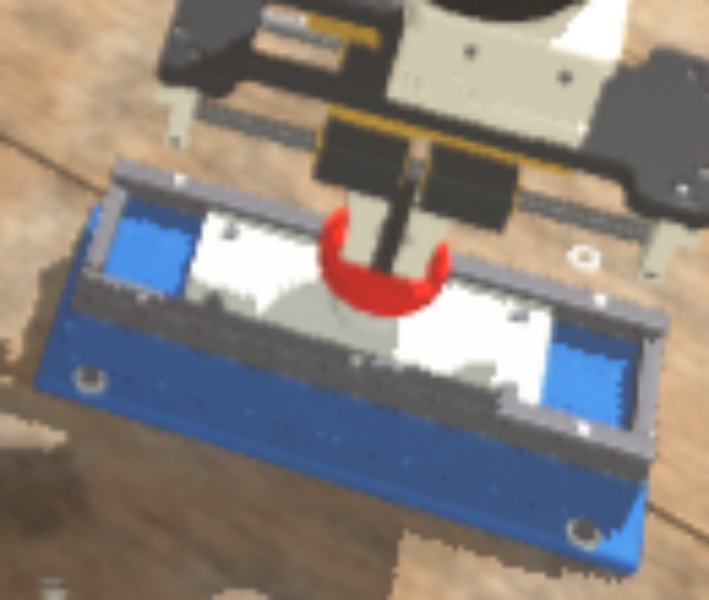

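The tips are in the cup, at about (395,260) in the crop. Next I press down slowly.

```bash
for i in 1; do python3 -m pendant '[[0,0,2,0,0,0],[0,0,4,0,0,0],[0,0,5,0,0,0],[0,0,6,0,0,0],[0,0,6,0,0,0]]'; done;  python3 -m pendant '[[0,0,1,0,0,0],[0,0,2,0,0,0],[0,0,2,0,0,0]]'
```

```text
time_s: 4.88
tcp_pos: [0.5329, -0.3825, 0.0976]
eef_rot: [-180.0, 0.0, -162.1]
contact_force: [0.3, 0.5, 1.8]
gripper_width: 0.0005
gripper_force: 0.7
time_s: 5.25
tcp_pos: [0.5329, -0.3825, 0.0959]
eef_rot: [-180.0, 0.0, -162.1]
contact_force: [-1.4, 1.0, 5.6]
gripper_width: 0.0001
gripper_force: 2.4
```

```bash
python3 -m pendant '[[0,0,0.5,0,0,0],[0,0,1,0,0,0],[0,0,1,0,0,0]]';python3 -m pendant '[[0,0,0.5,0,0,0],[0,0,0.5,0,0,0]]'
```

```text
time_s: 5.62
tcp_pos: [0.533, -0.3825, 0.0958]
eef_rot: [-180.0, 0.0, -162.1]
contact_force: [-4.2, 2.5, 10.6]
gripper_width: 0.0006
gripper_force: 5.4
time_s: 5.88
tcp_pos: [0.533, -0.3826, 0.0957]
eef_rot: [-179.9, 0.0, -162.1]
contact_force: [-3.4, 4.3, 13.2]
gripper_width: 0.0002
gripper_force: 6.7
```

The pin is on the deck at TCP z = 0.0957 with 13 N. I slide towards -y first, since the tips are nearer that rim.

```bash
python3 -m pendant '[[0,-0.5,0,0,0,0],[0,-1,0,0,0,0],[0,-1.5,0,0,0,0],[0,-2,0,0,0,0],[0,-2.5,0,0,0,0],[0,-3,0,0,0,0],[0,-3.5,0,0,0,0],[0,-4,0,0,0,0]]'; python3 -m pendant '[[0,-0.5,0,0,0,0],[0,-1,0,0,0,0],[0,-1.5,0,0,0,0],[0,-2,0,0,0,0],[0,-2.5,0,0,0,0],[0,-3,0,0,0,0],[0,-3.5,0,0,0,0],[0,-4,0,0,0,0]]'
```

```text
time_s: 6.88
tcp_pos: [0.5336, -0.3845, 0.0956]
eef_rot: [179.9, -0.0, -162.1]
contact_force: [-6.1, 14.6, 18.4]
gripper_width: 0.0008
gripper_force: 9.5
time_s: 7.88
tcp_pos: [0.535, -0.3883, 0.0956]
eef_rot: [179.9, 0.0, -162.1]
contact_force: [-5.9, 13.8, 18.3]
gripper_width: 0.0008
gripper_force: 9.3
```

```bash
python3 -m pendant '[[0,-0.5,0,0,0,0],[0,-1,0,0,0,0],[0,-1.5,0,0,0,0],[0,-2,0,0,0,0],[0,-2.5,0,0,0,0],[0,-3,0,0,0,0],[0,-3.5,0,0,0,0],[0,-4,0,0,0,0]]'
python3 - <<'E'
from h import *
st();S=r.capture("scene")
cv2.imwrite("pics/c3.png",cv2.resize(S[220:330,390:520][...,::-1],(709,600)))
E
```

```text
time_s: 8.88
tcp_pos: [0.5363, -0.3921, 0.0956]
eef_rot: [179.9, 0.0, -162.1]
contact_force: [-5.2, 13.5, 18.3]
gripper_width: 0.0003
gripper_force: 9.2
8.88 [ 0.5363 -0.3921  0.0956] [ 179.9    0.  -162.1] [-5.23 13.5  18.27] 0.000295333918068511
```

View pics/c3.png

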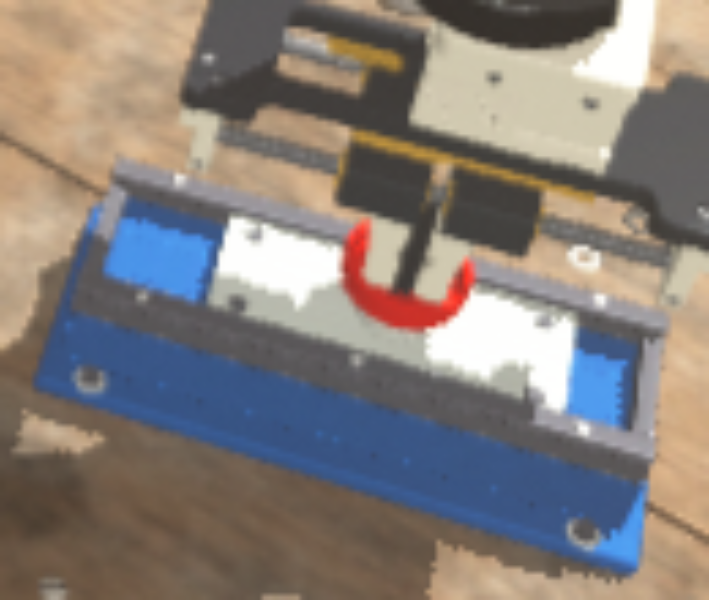

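The cover has moved with the cup, with its white plate about 24 px to the right in the crop. I keep going.

```bash
python3 -m pendant '[[0,-0.5,0,0,0,0],[0,-1,0,0,0,0],[0,-1.5,0,0,0,0],[0,-2,0,0,0,0],[0,-2.5,0,0,0,0],[0,-3,0,0,0,0],[0,-3.5,0,0,0,0],[0,-4,0,0,0,0]]'; python3 -m pendant '[[0,-0.5,0,0,0,0],[0,-1,0,0,0,0],[0,-1.5,0,0,0,0],[0,-2,0,0,0,0],[0,-2.5,0,0,0,0],[0,-3,0,0,0,0],[0,-3.5,0,0,0,0],[0,-4,0,0,0,0]]'
```

```text
time_s: 9.93
tcp_pos: [0.5376, -0.3962, 0.0953]
eef_rot: [179.9, 0.0, -162.1]
contact_force: [-3.5, 11.9, 14.6]
gripper_width: 0.0002
gripper_force: 7.1
time_s: 10.92
tcp_pos: [0.5389, -0.4013, 0.0937]
eef_rot: [180.0, -0.0, -162.1]
contact_force: [-0.3, 4.1, 2.1]
gripper_width: 0.0001
gripper_force: 2.1
```

The vertical force fell to 2 N and z dropped 2 mm, so the pin is in the hole. I press it down.

```bash
python3 -m pendant '[[0,0,1,0,0,0],[0,0,2,0,0,0],[0,0,3,0,0,0],[0,0,4,0,0,0],[0,0,4,0,0,0]]'
```

```text
time_s: 11.55
tcp_pos: [0.539, -0.4015, 0.0899]
eef_rot: [180.0, -0.0, -162.1]
contact_force: [-0.3, 2.8, 1.1]
gripper_width: 0.0007
gripper_force: 1.4
```

```bash
python3 -m pendant '[[0,0,1,0,0,0],[0,0,2,0,0,0],[0,0,3,0,0,0],[0,0,4,0,0,0],[0,0,5,0,0,0],[0,0,6,0,0,0],[0,0,7,0,0,0],[0,0,8,0,0,0],[0,0,8,0,0,0]]'; python3 -m pendant '[[0,0,1,0,0,0],[0,0,2,0,0,0],[0,0,3,0,0,0],[0,0,3,0,0,0]]'
```

```text
time_s: 12.68
tcp_pos: [0.539, -0.4015, 0.0819]
eef_rot: [180.0, -0.0, -162.1]
contact_force: [-0.8, 2.8, 1.2]
gripper_width: 0.0007
gripper_force: 1.5
time_s: 13.18
tcp_pos: [0.5391, -0.4016, 0.0812]
eef_rot: [-179.9, 0.0, -162.1]
contact_force: [-5.4, 6.2, 16.1]
gripper_width: 0.0005
gripper_force: 8.9
```

```bash
python3 -m pendant '[[0,0,1,0,0,0],[0,0,2,0,0,0],[0,0,3,0,0,0],[0,0,3,0,0,0],[0,0,3,0,0,0]]'
```

```text
time_s: 13.8
tcp_pos: [0.5392, -0.4017, 0.081]
eef_rot: [-179.9, 0.1, -162.1]
contact_force: [-10.9, 12.8, 33.2]
gripper_width: 0.0002
gripper_force: 17.8
```

Tip height is 0.081 − 0.019 = 62 mm, which is fully home. I unload sideways and withdraw.

```bash
python3 -m pendant '[[0,1,-3,0,0,0],[0,1.5,-5,0,0,0],[0,2,-7,0,0,0],[0,2,-12,0,0,0],[0,2,-20,0,0,0],[0,2,-40,0,0,0],[0,2,-70,0,0,0],[0,2,-100,0,0,0],[0,2,-130,0,0,0],[0,2,-130,0,0,0],[0,2,-130,0,0,0]]'
python3 - <<'E'
from h import *
st();S=r.capture("scene")
cv2.imwrite("pics/c4.png",cv2.resize(S[220:330,390:520][...,::-1],(709,600)))
print([cup(S,"scene",(420,240,500,300),z)[2] for z in(.068,.086)])
E
```

```text
time_s: 15.18
tcp_pos: [0.5382, -0.3994, 0.2059]
eef_rot: [180.0, 0.0, -162.1]
contact_force: [0.2, 0.1, -0.0]
gripper_width: 0.0003
gripper_force: 0.0
15.18 [ 0.5382 -0.3994  0.2059] [ 179.98    0.   -162.15] [ 0.24  0.12 -0.02] 0.00026702984668527203
[array([ 0.53531377, -0.39973011,  0.068     ]), array([ 0.51970698, -0.40334084,  0.086     ])]
```

View pics/c4.png

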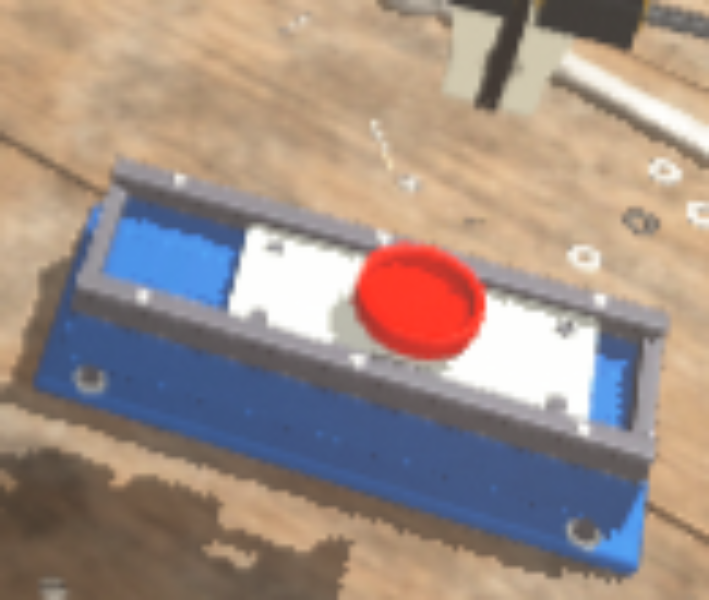

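The cup, at about (420,300) in the crop, now sits low on the boss. The gripper is clear above it.

```bash
python3 -c "
from plant import r
print(r.close_job())"
```

```text
the job is handed in; nothing more can be done
None
```

The cover is pinned: the pin dropped into the hidden hole on the -y side and is pressed fully home (cup floor at 62 mm), the gripper is clear of it, and the job was handed in after about 15 s.

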